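# Brace the kitchen timer against the recipe stand and start it

### The arm

A 6-joint arm with a two-finger parallel gripper is mounted at the origin on a cart in front of the work surface, level with it; the furniture and walls round the work are solid. World frame = base frame: x ahead of the robot, y to its left, z up, the work surface at z = 0. Lengths are in m, angles in rad, forces in N, time in s.
With the tool pointing down it reaches from about 0.35 to 0.85 m from the base axis. Payload 8.1 kg.
Tool frame: the origin (TCP) lies on the mounting face of the last link; the fingertips stand 186 mm ahead of it and the grasp point (between the pads) lies 167 mm ahead of it (robot.finger_overhang is the distance from the TCP to the fingertips, in m); z points along the fingers, y is the line along which they close (so a half turn about z gives the same grasp; the last joint's range is limited). The gripper opens to 93 mm and grips with 3 to 60 N. Pads are 15 mm wide; open, the fingers measure 128 mm over their backs; the gripper's body (75 mm by 188 mm) begins 65 mm behind the grasp point.
Start: joints at [-1.306, 0.13, 1.488, -0, 1.523, -0.085], TCP at [0.206, -0.564, 0.405] pointing down, gripper open.
Joint ranges: [-2.96, 2.96], [-0.89, 2.26], [0.02, 2.5], [-1.34, 4.48], [0, 2.73], [-2.66, 2.66]. Speed limits (rad/s): [2.39, 2.39, 2.79, 3.14, 3.14, 3.14].

### API

Orientations are given as a rotation vector (axis times angle).
In Python, from plant import readout, read_camera, get_calibration, job, robot gives the robot as it stands.
- The arm moves only by the shell command python3 -m handwheel 'ROWS' [FORCE]. ROWS is JSON, a list of rows, each a list of 5 numbers: the shift along the world's x, y, z in cm, then the turn about the world's z in rad, then the closure, from 0 (fully open) to 1 (shut). In form: [[tx, ty, tz, spin, gripper], ...]. A call has 1 to 10 rows; each row shifts and turns the commanded pose from where the row before left it; what a row does not reach is not made up. A row lasts 1/8 s, in which the tool goes at most 62.5 mm and 10.7 degrees, less where a joint would pass 70% of its speed; a pose out of reach is approached as far as the arm can. A call is refused whole if a number of a shift passes 6.25 or a number of a turn 0.188, either way. A call with a gripper value outside its range is refused whole. The fingers move at their own pace and stop on an object; FORCE is the grip in N (left out, the last holds). Time passes only in rows, so rows that do not move let the fingers close. It gives the time, the measured TCP pose, the force, the opening and the grip force at its end, in the units of the state.
- readout.read_state(): the state, without advancing time (a new reading comes with each control period).
- read_camera(name): name is "side" or "top"; returns the picture (480x640x3 uint8, red, green, blue); there is no depth.
- get_calibration(name): a dict with "fovy" (degrees; the focal length in pixels is half the picture's height over the tangent of half this angle, whatever the lens; pixels are square), "cx", "cy" (the principal point, pixels), "pose" (4x4, takes a point from camera to world coordinates). Camera axes: x right, y down, z forward; pixel columns grow to the right and rows downward; lengths in m; the calibration is good to about 2 mm. A picture is of the moment at which its call begins. get_calibration takes no time and is no camera call.
- job.close_job(): hands the job in; it is judged then, once.
The state is a dict: "t": time; "q": joint angles; "dq": joint speeds; "joint_torque": joint torques, N m; "tool_pos": TCP position; "orientation": TCP orientation; "force": force on the tool from outside, world axes, zero at the start; "wrist_torque": the same for the moment, N m; "opening": finger opening in m; "gripper_force": force on a finger pad.
Only numpy, scipy, OpenCV 4.12 (cv2) and the standard library are available. Lean on these libraries where they do the work, as an engineer would, in place of code of your own. Each camera call takes 0.05 s, during which the arm holds its last target. There are 200 camera calls.

### The job

Start the kitchen timer. It is light and slides away when its start bar is pressed, so first slide it, standing on its feet, back until its back is flush against the front rail of the recipe stand, and only then press the wide bar on its front fully in against that rail. Leave the timer flush against the rail with the bar in, and do not disturb the mug, tin, lemon and garlic nearby.

Things in the scene. Friction and masses are not known exactly. Their poses are not given: they have to be found in the camera images.
- timer: Loose white kitchen timer, about 0.25 kg: flat box 95 mm deep (x), 150 wide (y), 50 high on low rubber feet; display and a small fixed knob (to 63 mm high) on top. Origin: centre of its underside; x from front (bar side) to back, z up. Front face at x = -47.5 mm, flat back at +47.5. Slides under 1 to 4 N. Starts 30 to 60 mm before the rail, up to 0.25 rad askew, bar towards the robot.
- bar_face (a point): Middle of the outer face of the grey start bar. The bar is 70 mm wide, 26 mm high, centred on the timer's front, its middle 27 mm above the worktop; out, it stands 14 mm proud of the front face (5 mm when in). Plain body front, 40 mm wide, is left on either side of it. Axes as the timer's.
- start_bar (a joint): How far the start bar is pressed in, in m: 0 = out, 0.009 = fully in. It moves along the timer's +x, takes about 9 N to move and stays where it is left (no spring return).
- timer_back (a point): Middle of the timer's flat back face, 25 mm above the worktop. Axes as the timer's.
- rail_face (a point): Middle of the face of the front rail of the wooden recipe stand (fixed to the worktop), 25 mm up. The rail is a straight bar 280 mm long, 46 mm high; a leaning rest with a magazine rises behind it to 0.31 m. x points into the rail, square to its face, away from the robot; y along the rail; z up. Flush = timer_back at x = 0 here, timer's x parallel to this x.
- mug: Loose white spotted mug, 102 mm high, left of the timer; leave it alone. Origin: centre of its underside.
- tuna_tin: Loose round tin, 86 mm across, 40 mm high, right of the timer; leave it alone. Origin: centre of its underside.
- lemon: Loose lemon, 78 mm long, 56 mm high, left of the timer; leave it alone. Origin: its underside.
- garlic: Loose garlic bulb, 60 mm across, 58 mm high, right of the timer; leave it alone. Origin: its underside.

How it is judged:
At the end, for the whole second after the job is handed in: The start bar is in by at least 7 of its 9 mm; the middle of the timer's back is within 7 mm of the rail's face and no more than 100 mm off the rail's middle, square to the rail within 0.09 rad; the timer stands flat on the worktop (within 0.06 rad and 6 mm) and at rest (value of joint start_bar above 0.007 m and x of timer_back in the frame of rail_face between -0.007 and 0.006 m and y of timer_back in the frame of rail_face between -0.1 and 0.1 m and angle between the x axis of timer and the x axis of rail_face, either way round below 0.09 rad and angle between timer's own z axis and vertical below 0.06 rad and height (world z) of timer below 0.006 m and linear speed of timer below 0.01 m/s); the robot touches nothing.
It fails at once if the start bar is pressed in by more than 4 mm while the middle of the timer's back is still more than 20 mm from the rail (value of joint start_bar above 0.004 m and x of timer_back in the frame of rail_face below -0.02 m).
It fails at once if the timer is lifted more than 25 mm off the worktop or tipped by more than 0.4 rad (height (world z) of timer above 0.025 m or angle between timer's own z axis and vertical above 0.4 rad).
It fails at once if the mug, tin, lemon or garlic is moved by more than 40 mm (distance of any of mug, tuna_tin, lemon, garlic from where it was at the start of the episode above 0.04 m).
It fails at once if the mug is tipped by more than 0.4 rad (angle between mug's own z axis and vertical above 0.4 rad).
It also fails if it takes over 40 s, if anything falls off the work surface, if the arm or the gripper's body presses on something with over 40 N, if the wrist force passes 120 N, or if a joint passes its speed limit or range.

## Working session

There is one attempt and no reset: what is moved stays moved. The work goes in short steps, Python scripts to look and compute and a shell command to move; the robot and the scene stay as the last step left them, time stands still between calls to the robot, and variables do not carry over. Pictures are saved under pics/ and viewed, at most 10 in all, crops included, and the job is handed in when it is done.

```bash
mkdir -p pics; python3 - <<'E'
from plant import readout, read_camera, get_calibration
import cv2,numpy as np
for n in("top","side"):
    cv2.imwrite(f"pics/{n}0.png",read_camera(n)[:,:,::-1]); c=get_calibration(n); print(n,c["fovy"],c["cx"],c["cy"],np.round(c["pose"],3).tolist(), [k for k in c])
s=readout.read_state();print(s["t"],s["tool_pos"],s["orientation"],s["opening"])
E
```

```text
top 46.900135564464016 320.15492753892084 237.7349675433196 [[-0.006, -0.986, 0.166, 0.332], [-1.0, 0.004, -0.017, 0.056], [0.016, -0.166, -0.986, 1.26], [0.0, 0.0, 0.0, 1.0]] ['fovy', 'cx', 'cy', 'pose']
side 51.43060802677245 319.77645636614136 229.18070329814216 [[-0.791, -0.503, 0.347, 0.2], [-0.611, 0.642, -0.463, 0.481], [0.01, -0.579, -0.816, 0.855], [0.0, 0.0, 0.0, 1.0]] ['fovy', 'cx', 'cy', 'pose']
0.1 [ 0.20560379 -0.56345412  0.40378491] [-3.09200809e+00 -5.46454099e-01  2.62429703e-04] 0.09293611398670389
```

View pics/top0.png

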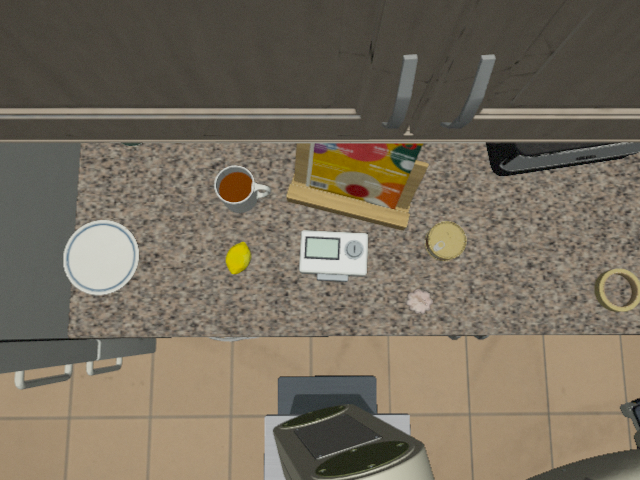

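View pics/side0.png

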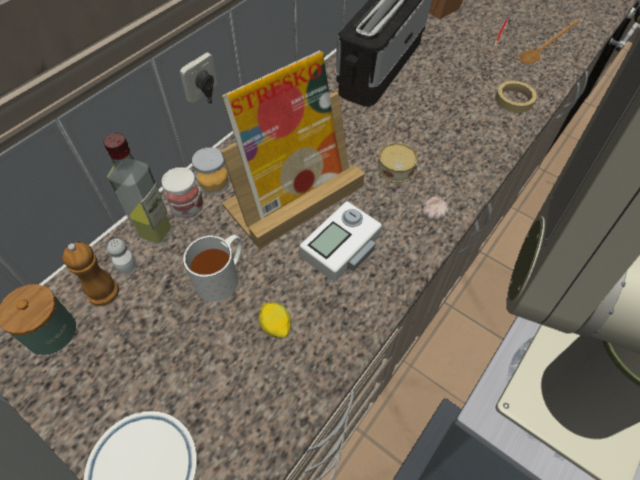

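The top view shows the timer at about (334,253) with its bar at (332,277). The rail runs from (290,190) to (408,222), the lemon is at (238,258), the tin at (446,240) and the garlic at (420,300). Next I'll measure the positions.

```bash
cat > h.py <<'E'
from plant import readout, read_camera, get_calibration
import cv2,numpy as np
def ray(n,p,z):
    c=get_calibration(n);f=240/np.tan(np.radians(c["fovy"])/2);T=np.array(c["pose"])
    p=np.atleast_2d(p).astype(float)
    d=np.c_[(p[:,0]-c["cx"])/f,(p[:,1]-c["cy"])/f,np.ones(len(p))]@T[:3,:3].T
    return (T[:3,3]+d*((z-T[2,3])/d[:,2])[:,None])
def timer(im):
    m=((im.min(2)>150)&(im.max(2).astype(int)-im.min(2)<30)).astype(np.uint8)
    m[:,:285]=0;m[:,385:]=0;m[:200]=0;m[300:]=0
    m=cv2.morphologyEx(m,cv2.MORPH_CLOSE,np.ones((5,5)))
    c=max(cv2.findContours(m,0,2)[0],key=cv2.contourArea)
    return cv2.boxPoints(cv2.minAreaRect(c)),m
E
python3 - <<'E'
from h import *
im=read_camera("top")
b,m=timer(im);w=ray("top",b,.05);print(np.round(b,1).tolist());print(np.round(w[:,:2],4).tolist(),w.mean(0))
for i in range(2): print(np.linalg.norm(w[i+1]-w[i]),np.arctan2(*(w[i+1]-w[i])[1::-1]))
hsv=cv2.cvtColor(im,cv2.COLOR_RGB2HSV)
for n,p,z in(("lemon",(238,258),.03),("tin",(446,240),.04),("garlic",(420,300),.03),("mug",(236,187),.1)):print(n,ray("top",p,z).round(3))
cv2.imwrite("pics/crop.png",cv2.resize(im[170:310,270:430,::-1],None,fx=4.5,fy=4.2*1.0,interpolation=2))
E
```

```text
[[298.3999938964844, 277.6000061035156], [300.8999938964844, 229.6999969482422], [368.1000061035156, 233.10000610351562], [365.6000061035156, 281.1000061035156]]
[[0.4475, 0.0827], [0.5542, 0.0772], [0.5459, -0.0722], [0.4392, -0.0645]] [0.49670035 0.00579779 0.05      ]
0.10688674664646357 -0.05102455992305654
0.14961199446199944 -1.626299086221774
lemon [[0.494 0.218 0.03 ]]
tin [[ 0.531 -0.248  0.04 ]]
garlic [[ 0.398 -0.187  0.03 ]]
mug [[0.639 0.216 0.1  ]]
```

View pics/crop.png

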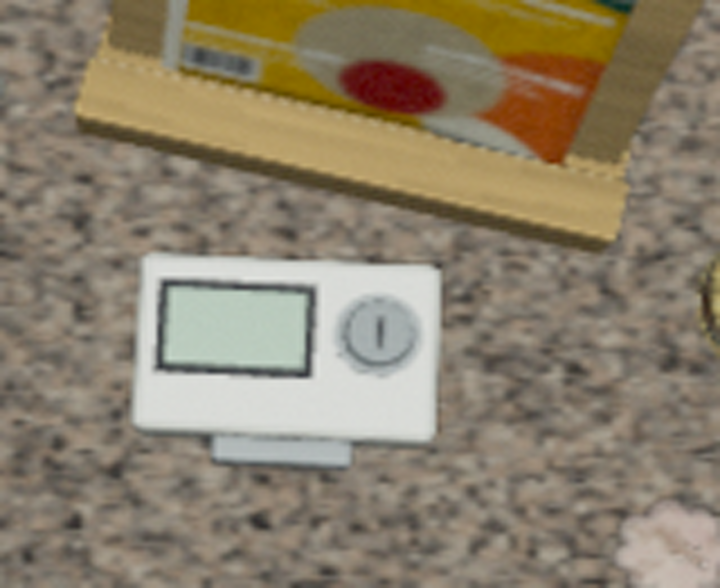

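The enlarged crop shows the rail's top front edge from about (78,118) to (611,237). The timer's top corners are at about (142,253), (440,265), (435,441) and (133,432), and the bar runs from (212,450) to (351,465). I'll cast these to world coordinates.

```bash
python3 - <<'E'
from h import *
u=lambda P:np.array(P)/[4.5,4.2]+[269.6,169.6]
r=ray("top",u([(78,119),(611,238)]),.046);print(r.round(4),np.linalg.norm(r[1]-r[0]))
d=(r[0]-r[1])[:2];d/=np.linalg.norm(d);X=np.array([d[1],-d[0]]);mid=r.mean(0)[:2]
print("rail mid",mid,"X",X,"yaw",np.arctan2(X[1],X[0]))
c=ray("top",u([(142,254),(440,265),(435,441),(133,432)]),.05)[:,:2];print(c.round(4))
tx=(c[0]+c[1]-c[2]-c[3]);print("timer yaw",np.arctan2(tx[1],tx[0]),np.arctan2(*(-(c[0]-c[1])[0],(c[0]-c[1])[1])),c.mean(0))
print("corner in rail (x,y):",((c-mid)@np.c_[X,d]).round(4).tolist(), "centre",((c.mean(0)-mid)@np.c_[X,d]).round(4))
E
```

```text
[[ 0.6277  0.1086  0.046 ]
 [ 0.5619 -0.1566  0.046 ]] 0.27325133620897213
rail mid [ 0.59482908 -0.02397269] X [ 0.97060143 -0.24069247] yaw -0.24307923143655688
[[ 0.5533  0.0766]
 [ 0.5469 -0.0706]
 [ 0.4534 -0.0663]
 [ 0.4589  0.0811]]
timer yaw -0.04693158487912426 -0.04360537191179762 [0.50313328 0.00519972]
corner in rail (x,y): [[-0.0645, 0.0877], [-0.0353, -0.0568], [-0.1271, -0.0751], [-0.1573, 0.0692]] centre [-0.096   0.0062]
```

```bash
python3 -m handwheel '[[1.8,5.7,-1,-0.06,0],[1.8,5.7,-1,-0.06,0],[1.8,5.7,-1,-0.06,0],[1.8,5.7,-1,-0.06,0],[1.8,5.7,-1,-0.06,0],[1.8,5.7,-1,-0.06,0],[1.8,5.7,-1,-0.06,0],[1.8,5.7,-1,-0.06,0],[1.8,5.7,-1,-0.06,0],[1.8,5.7,-1,-0.06,0]]' 30; python3 -m handwheel '[[0,0,0,0,0],[0,0,0,0,0]]'
```

```text
t: 1.4
tool_pos: [0.3857, 0.0083, 0.3047]
orientation: [3.117, -0.395, 0.002]
force: [1.6, -0.0, 0.1]
opening: 0.0929
gripper_force: 0.0
t: 1.65
tool_pos: [0.3855, 0.0064, 0.3046]
orientation: [3.117, -0.388, -0.001]
force: [-0.6, 0.1, 0.4]
opening: 0.0931
gripper_force: 0.0
```

```bash
python3 -m handwheel '[[0.5,2.0,-2,0.005,0],[0,0,-2.5,0,0],[0,0,-2.5,0,0],[0,0,-2,0,0],[0,0,-1.2,0,0],[0,0,0,0,0],[0,0,0,0,0]]'; python3 - <<'E'
from h import *
im=read_camera("top");cv2.imwrite("pics/a.png",im[150:420,200:520,::-1]);
E
```

```text
t: 2.52
tool_pos: [0.3911, 0.0258, 0.2036]
orientation: [-3.118, 0.386, -0.002]
force: [-0.7, -0.9, -0.6]
opening: 0.0927
gripper_force: 0.0
```

View pics/a.png

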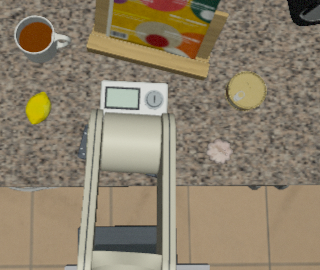

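The view matches the plan: the arm hides the timer's front, and nothing has been disturbed. Now pushing along the rail normal.

```bash
python3 -m handwheel '[[0.97,-0.24,0,0,0],[0.97,-0.24,0,0,0],[0.97,-0.24,0,0,0],[0.97,-0.24,0,0,0],[0.48,-0.12,0,0,0],[0.48,-0.12,0,0,0],[0.48,-0.12,0,0,0],[0.48,-0.12,0,0,0]]';python3 -m handwheel '[[0.39,-0.1,0,0,0],[0.39,-0.1,0,0,0],[0.39,-0.1,0,0,0],[0.39,-0.1,0,0,0],[0.39,-0.1,0,0,0],[0.39,-0.1,0,0,0],[0,0,0,0,0],[0,0,0,0,0]]'; python3 - <<'E'
from h import *
a=read_camera("top")[150:310,240:440,::-1];b=read_camera("side")[150:310,260:460,::-1]
cv2.imwrite("pics/b.png",cv2.resize(np.hstack([a,b]),None,fx=2,fy=2,interpolation=2))
E
```

```text
t: 3.58
tool_pos: [0.4488, 0.0119, 0.2026]
orientation: [3.118, -0.384, -0.0]
force: [-0.7, 0.1, -0.7]
opening: 0.0931
gripper_force: 0.5
t: 4.58
tool_pos: [0.4722, 0.0059, 0.2028]
orientation: [3.118, -0.384, 0.001]
force: [-0.3, 0.1, 0.3]
opening: 0.0931
gripper_force: 0.0
```

View pics/b.png

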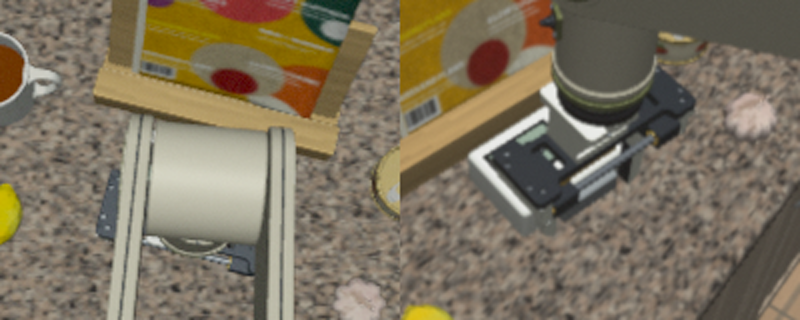

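Side view: the timer is ahead of the fingers, roughly parallel to the rail, with a gap left. I'll keep pushing.

```bash
python3 -m handwheel '[[0.39,-0.1,0,0,0],[0.39,-0.1,0,0,0],[0.39,-0.1,0,0,0],[0.39,-0.1,0,0,0],[0.29,-0.07,0,0,0],[0,0,0,0,0]]';python3 -m handwheel '[[0.19,-0.05,0,0,0],[0.19,-0.05,0,0,0],[0,0,0,0,0]]';python3 -m handwheel '[[0.19,-0.05,0,0,0],[0.1,-0.02,0,0,0],[0,0,0,0,0]]'
```

```text
t: 5.42
tool_pos: [0.4909, 0.0011, 0.2028]
orientation: [3.118, -0.384, 0.001]
force: [-0.8, -0.6, -0.4]
opening: 0.0932
gripper_force: 0.0
t: 5.8
tool_pos: [0.4937, 0.0005, 0.2026]
orientation: [-3.118, 0.384, 0.004]
force: [-9.2, 1.6, 6.9]
opening: 0.0929
gripper_force: 4.3
t: 6.18
tool_pos: [0.4948, 0.0003, 0.2021]
orientation: [-3.117, 0.384, 0.014]
force: [-22.9, 5.8, 19.8]
opening: 0.093
gripper_force: 11.8
```

Contact is firm (23 N) at the expected distance. I'll back off, raise, swing aside and check.

```bash
python3 -m handwheel '[[-1.0,0.24,0,0,0],[-2,0.5,0,0,0],[-3,0.75,0,0,0],[-3,0.75,0,0,0],[0,0,5,0,1],[0,0,5,0,1],[0,-6,0,0,1],[0,-6,0,0,1],[0,-6,0,0,1],[0,-6,0,0,1]]';python3 -m handwheel '[[0,0,0,0,1],[0,0,0,0,1]]'; python3 - <<'E'
from h import *
a=read_camera("top")[170:310,270:430,::-1]
cv2.imwrite("pics/c.png",cv2.resize(a,None,fx=4.5,fy=4.2,interpolation=2))
E
```

```text
t: 7.42
tool_pos: [0.407, -0.2201, 0.3033]
orientation: [3.117, -0.384, 0.003]
force: [1.3, 0.3, 0.7]
opening: 0.0377
gripper_force: 0.0
t: 7.68
tool_pos: [0.4071, -0.218, 0.3025]
orientation: [-3.117, 0.386, 0.0]
force: [-0.3, 0.3, 0.1]
opening: 0.0177
gripper_force: 0.0
```

View pics/c.png

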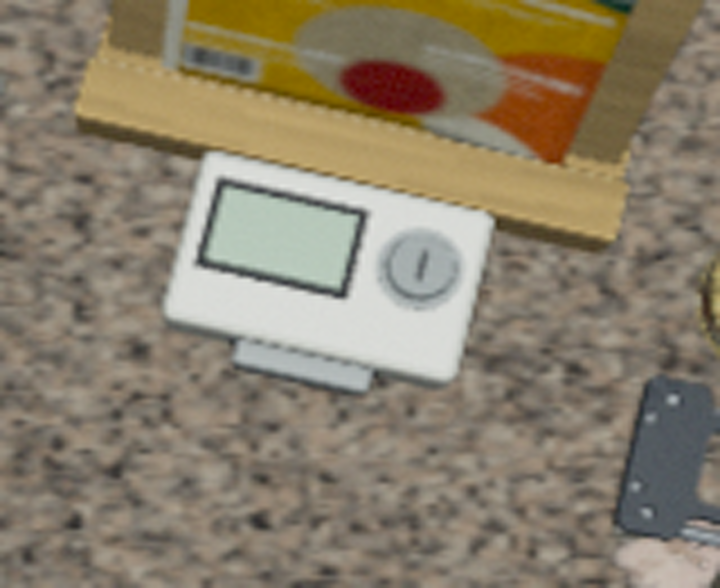

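The timer is flush with the rail and parallel to it. The bar is still out, with its front edge from (233,362) to (368,390) in the crop. I'll compute the bar's middle.

```bash
python3 - <<'E'
from h import *
u=lambda P:np.array(P)/[4.5,4.2]+[269.6,169.6]
b=ray("top",u([(300,375)]),.04)[0,:2];X=np.array([.9706,-.2407]);d=np.array([.2407,.9706])
mid=np.array([.5948,-.024]);print(b,(b-mid)@X,(b-mid)@d)
t=b-X*.06;s=np.array(readout.read_state()["tool_pos"]);print("approach",t,"delta cm",(t-s[:2])*100,.213-s[2],readout.read_state()["opening"])
E
```

```text
[ 0.48979104 -0.00118485] -0.10741330090049 -0.003131273459619473
approach [0.43155504 0.01325715] delta cm [ 2.43205174 23.06021555] -0.08956448977652451 0.013728597366385905
```

```bash
python3 -m handwheel '[[0,5.8,0,0,1],[0,5.8,0,0,1],[0,5.8,0,0,1],[0,5.6,0,0,1],[2.4,0,-2.5,0,1],[0,0,-2.5,0,1],[0,0,-2.5,0,1],[0,0,-2.0,0,1],[0,0,0,0,1],[0,0,0,0,1]]';python3 -m handwheel '[[0.97,-0.24,0,0,1],[0.97,-0.24,0,0,1],[0.97,-0.24,0,0,1],[0.97,-0.24,0,0,1],[0.39,-0.1,0,0,1],[0.39,-0.1,0,0,1],[0,0,0,0,1]]';python3 -m handwheel '[[0.19,-0.05,0,0,1],[0.19,-0.05,0,0,1],[0.19,-0.05,0,0,1],[0.19,-0.05,0,0,1],[0.19,-0.05,0,0,1],[0,0,0,0,1]]'
```

```text
t: 8.98
tool_pos: [0.4314, 0.0127, 0.2086]
orientation: [-3.118, 0.382, -0.002]
force: [0.7, -0.1, -0.1]
opening: 0.0008
gripper_force: 0.0
t: 9.85
tool_pos: [0.4779, 0.0003, 0.2076]
orientation: [-3.118, 0.384, 0.0]
force: [-0.5, 0.4, -0.8]
opening: 0.0002
gripper_force: 0.0
t: 10.6
tool_pos: [0.4862, -0.0017, 0.2073]
orientation: [-3.118, 0.384, 0.006]
force: [-8.4, 2.9, 6.3]
opening: 0.0005
gripper_force: 4.0
```

```bash
python3 -m handwheel '[[0.1,-0.02,0,0,1],[0.1,-0.03,0,0,1],[0.1,-0.02,0,0,1],[0,0,0,0,1]]';python3 -m handwheel '[[0.1,-0.02,0,0,1],[0.1,-0.03,0,0,1],[0,0,0,0,1]]'; python3 -m handwheel '[[0.1,-0.02,0,0,1],[0.1,-0.03,0,0,1],[0,0,0,0,1]]'
```

```text
t: 11.1
tool_pos: [0.4886, -0.0023, 0.2072]
orientation: [-3.117, 0.384, 0.009]
force: [-12.3, 2.9, 11.6]
opening: 0.0002
gripper_force: 6.5
t: 11.48
tool_pos: [0.4896, -0.0023, 0.2068]
orientation: [-3.117, 0.383, 0.015]
force: [-19.8, 6.6, 17.0]
opening: 0.0003
gripper_force: 10.8
t: 11.85
tool_pos: [0.4905, -0.0024, 0.2063]
orientation: [-3.116, 0.383, 0.021]
force: [-27.6, 8.8, 22.6]
opening: 0.0006
gripper_force: 14.6
```

The force is rising stiffly at the expected depth, so the bar is in. I'll back off and look.

```bash
python3 -m handwheel '[[-1.0,0.24,0,0,1],[-2,0.5,0,0,1],[-3,0.75,0,0,1],[-2,0.5,0,0,1],[0,0,5,0,1],[0,0,5,0,1],[0,-6,0,0,1],[0,-6,0,0,1],[0,-6,0,0,1],[0,-6,0,0,1]]';python3 -m handwheel '[[0,0,0,0,1],[0,0,0,0,1]]'; python3 - <<'E'
from h import *
a=read_camera("top")[170:310,270:430,::-1]
cv2.imwrite("pics/d.png",cv2.resize(a,None,fx=4.5,fy=4.2,interpolation=2))
E
```

```text
t: 13.1
tool_pos: [0.414, -0.2259, 0.3082]
orientation: [3.117, -0.384, 0.002]
force: [1.0, 1.0, 0.2]
opening: 0.0005
gripper_force: 0.0
t: 13.35
tool_pos: [0.4141, -0.2238, 0.3075]
orientation: [-3.117, 0.386, 0.001]
force: [-0.2, 0.5, 0.5]
opening: 0.0003
gripper_force: 0.0
```

View pics/d.png

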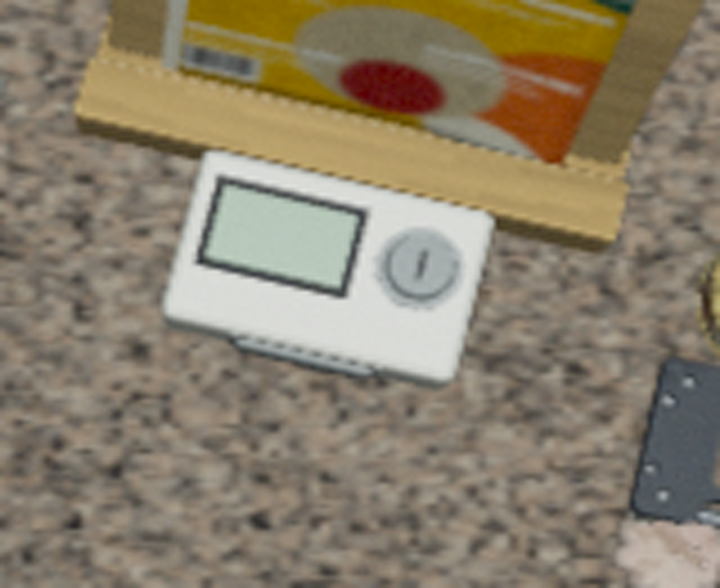

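The bar now shows only as a thin strip (235–375, 340–372), so it is in. The timer is flush with the rail and the gripper is clear.

```bash
python3 -c "
from plant import job;print(job.close_job())"
```

```text
the job is handed in; nothing more can be done
None
```

The timer stands flush and square against the rail with its start bar pressed in, nothing nearby was seen to move, and the job is handed in at about 13 s; the hand-in gave no verdict.

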